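Put the tape rolls and cord spools away on their stands

TASK

Tidy the craft table by putting the rolls away on their two stands. Stack the three tape rolls on the thick post of the round stand, the largest at the bottom, then the middle one, the smallest on top; and stack the two cord spools on the thin post of the square stand, the larger one below and the smaller one on top, everything threaded on the post and lying flat on what is under it. Leave the glue bottle, the stapler and the bead jar standing where they are.

Things in the scene. Friction and masses are not known exactly. Their poses are not given: they have to be found in the camera images.
- tape_large_center (a point): Loose roll of cream masking tape lying flat, 66 mm in outer diameter and 30 mm high, its brown cardboard core open right through with a 30 mm bore. The largest of three. This point is its centre, half-way up; z is the roll's axis. 0.02 to 0.13 kg.
- tape_medium_center (a point): Loose roll of cream masking tape lying flat, 54 mm in outer diameter and 20 mm high, its brown cardboard core open right through with a 30 mm bore. The middle one of three. This point is its centre, half-way up; z is the roll's axis. 0.02 to 0.13 kg.
- tape_small_center (a point): Loose roll of cream masking tape lying flat, 42 mm in outer diameter and 16 mm high, its brown cardboard core open right through with a 30 mm bore. The smallest of three. This point is its centre, half-way up; z is the roll's axis. 0.02 to 0.13 kg.
- spool_large_center (a point): Loose white plastic spool full of black cord, lying flat: round flanges 60 mm in diameter with five dark dots on the face, 32 mm high over all, with a small 20 mm bore right through. The larger of two. This point is its centre, half-way up; z is the spool's axis. 0.03 to 0.11 kg.
- spool_small_center (a point): Loose white plastic spool full of black cord, lying flat: round flanges 44 mm in diameter with five dark dots on the face, 24 mm high over all, with a small 20 mm bore right through. The smaller of two. This point is its centre, half-way up; z is the spool's axis. 0.03 to 0.11 kg.
- tape_stand_foot (a point): Stand for the tape rolls, firmly fixed: a dark round steel foot, 90 mm in diameter and 10 mm thick, with a thick upright wooden post in its middle, 16 mm in diameter and rising 62 mm above the foot. This point is on the post's axis at the top face of the foot, where the lowest roll rests; z is up. The full stack of three is 66 mm high, so the top roll stands 4 mm above the post's end.
- spool_stand_foot (a point): Stand for the cord spools, firmly fixed: a square wooden foot, 84 by 84 mm and 10 mm thick, with a thin upright steel post in its middle, 8 mm in diameter and rising 50 mm above the foot. This point is on the post's axis at the top face of the foot, where the lower spool rests; z is up. The full stack of two is 56 mm high.
- glue_bottle_center (a point): White bottle of glue with an orange cap, standing upright, loose, 48 mm in diameter and 115 mm high: the tallest thing in the work area. It is not part of the job: leave it where it is. This point is at its centre, half-way up.
- stapler_center (a point): Small blue and black stapler, loose, 90 mm long (its x axis), 30 mm wide, 40 mm high. It is not part of the job: leave it where it is. This point is at its centre, half-way up.
- bead_jar_center (a point): Glass jar with a grey lid, standing upright, loose, 56 mm in diameter and 60 mm high. It is not part of the job: leave it where it is. This point is at its centre, half-way up. Any of these ten things may be in any place of the work area at the start; the other equipment (at most 0.17 m high) keeps to the table's far edge beyond x = 0.73 and its sides beyond |y| = 0.55.
Mind the look-alikes: they are no part of the job. Leave any pink or turquoise look-alike of the part that bears spool_small_center alone.

How it is judged:
By the outcome, as a careful person would: the job done as asked, in the order asked, and still so for the second after the job is handed in, with the robot touching nothing.
It also fails if it takes over 109 s, if anything falls off the work surface, if the arm or the gripper's body presses on something with over 40 N, if the wrist force passes 120 N, or if a joint passes its speed limit or range.

ROBOT

A 6-joint arm with a two-finger parallel gripper is mounted at the origin on the work surface. World frame = base frame: x ahead of the robot, y to its left, z up, the work surface at z = 0. Lengths are in m, angles in rad, forces in N, time in s.
With the tool pointing down it reaches from about 0.25 to 0.725 m from the base axis. Payload 4 kg.
Tool frame: the origin (TCP) lies midway between the tips of the shut fingers; the grasp point (between the pads) lies 19 mm behind it; z points along the fingers, y is the line along which they close (so a half turn about z gives the same grasp; the last joint's range is limited). The gripper opens to 85 mm and grips with 20 to 120 N. Pads are 22 mm wide; open, the fingers measure 114 mm over their backs; the gripper's body (76 mm by 85 mm) begins 54 mm behind the grasp point. The pads swing forward as they close: fully open they stand 13 mm farther back than shut.
Start: joints at [-1.107, 0.241, 0.005, 1.335, 0, 1.571], TCP at [0.224, -0.447, 0.231] pointing down, gripper open.
Joint ranges: [-2.72, 2.72], [-1.05, 1.87], [-1.09, 1.28], [-1.99, 2.15], [-1.42, 1.44], [-3.14, 3.14]. Speed limits (rad/s): [2.79, 2.79, 3.14, 3.14, 3.14, 3.14].

INTERFACE

Orientations are given as a unit quaternion [x, y, z, w].
In Python, from workcell import bot gives the robot as it stands. The module is installed in compiled form; this text tells all that it offers.
- The arm moves only by the tool jog_arm, never from a script. Its argument "deltas" is a list of rows, each an object with "fingers": the opening, from 0 (shut) to 1 (fully open); "delta_pos": the shift along the tool's x, y, z normalised to -1 to 1, where 1 is 300 mm, a list of three; "yaw": the turn about the tool's z normalised to -1 to 1, where 1 is pi/4 rad. A call has 1 to 12 rows; each row is the pose to reach, as a shift and turn from the pose commanded when the call began, along the tool's axes at that moment; what a row does not reach only later rows make up. A row lasts 1/10 s, in which the tool goes at most 50 mm and 8.59 degrees, less where a joint would pass 70% of its speed; a pose out of reach is approached as far as the arm can. A call with a number of a shift or a turn outside -1 to 1 is refused whole. A call with a gripper value outside its range is refused whole. The fingers move at their own pace and stop on an object; the grip force is fixed at half the most. Time passes only in rows, so rows that repeat a pose let the fingers close. It gives the time, the measured TCP pose, the force, the opening and the grip force at its end, in the units of the state.
- bot.get_obs(): the state, without advancing time (a new reading comes with each control period).
- bot.camera(name): name is "side" or "top" or "wrist"; returns a dict with "image" (384x512x3 uint8, red, green, blue), "range_z" (384x512 float32, m along the optical axis (not along the pixel's ray), 0 where there is no reading), "fx", "fy", "cx", "cy" (pixels), "rvec" (rotation vector, rad) and "tvec" (3), from world to camera coordinates, as OpenCV has them. Camera axes: x right, y down, z forward; pixel columns grow to the right and rows downward; lengths in m; the calibration is good to about 2 mm. A picture is of the moment at which its call begins.
- bot.job_done(): hands the job in; it is judged then, once.
The state is a dict: "clock": time; "joint_pos": joint angles; "joint_vel": joint speeds; "tau": joint torques, N m; "eef_pos": TCP position; "tool_rot": TCP orientation; "ft_force": force on the tool from outside, world axes, zero at the start; "ft_torque": the same for the moment, N m; "grip_width": finger opening in m; "grasp_force": force on a finger pad.
Only numpy, scipy, OpenCV 4.12 (cv2) and the standard library are available. Lean on these libraries where they do the work, as an engineer would, in place of code of your own. Each camera call takes 0.05 s, during which the arm holds its last target. There are 200 camera calls.

## Working session

There is one attempt and no reset: what is moved stays moved. The work goes in short steps, Python scripts to look and compute and a tool call to move; the robot and the scene stay as the last step left them, time stands still between calls to the robot, and variables do not carry over. Pictures are saved under pics/ and viewed, at most 17 in all, crops included, and the job is handed in when it is done.

Besides the shell and the picture viewer there is one more tool, called as name(argument=value, ...) on one line, values as JSON. jog_arm: Moves the arm, as the interface text tells. Scaled input: -1 to 1 covers 300 mm each way for a shift and pi/4 rad each way for a turn. Its arguments: {"type":"object","properties":{"deltas":{"type":"array","items":{"type":"object","properties":{"fingers":{"type":"number"},"delta_pos":{"type":"array","items":{"type":"number"}},"yaw":{"type":"number"}}}}},"required":["deltas"]}

```bash
ls; mkdir -p pics; cat > h.py <<'E'
import numpy as np, cv2
from workcell import bot
def cam(n):
    c=bot.camera(n); c['R']=cv2.Rodrigues(np.array(c['rvec'],float))[0]; c['t']=np.array(c['tvec'],float).ravel(); return c
def save(c,name): cv2.imwrite('pics/'+name,c['image'][:,:,::-1])
def onplane(c,u,v,z):
    d=c['R'].T@np.array([(u-c['cx'])/c['fx'],(v-c['cy'])/c['fy'],1.]); o=-c['R'].T@c['t']
    return o+d*(z-o[2])/d[2]
def cloud(c):
    v,u=np.mgrid[:384,:512]; z=c['range_z']
    P=np.stack([(u-c['cx'])/c['fx']*z,(v-c['cy'])/c['fy']*z,z],-1)
    W=(P-c['t'])@c['R']; W[z==0]=np.nan; return W
E
python3 - <<'E'
from h import *
for n in('top','side'):
    c=cam(n); save(c,n+'0.png'); print(n,c['fx'],c['cx'],c['cy'],-c['R'].T@c['t'],c['R'][2])
    np.save(n+'0.npy',cloud(c))
s=bot.get_obs(); print({k:np.round(s[k],3) for k in s})
E
```

```text
pics
top 365.5236192694661 261.26425746747526 192.37405428231156 [0.34100376 0.01582883 0.9400268 ] [ 0.17514939 -0.00319166 -0.9845367 ]
side 425.1772101187832 244.7397213448666 189.42939811550548 [0.31757408 0.82234137 0.73127015] [ 0.16155994 -0.75558076 -0.63481974]
{'clock': np.float64(0.1), 'joint_pos': array([-1.107,  0.241,  0.004,  1.335, -0.   ,  1.571]), 'joint_vel': array([0.   , 0.   , 0.003, 0.   , 0.001, 0.   ]), 'tau': array([ 0.0000e+00, -3.7314e+01,  2.5301e+01,  1.1000e-02,  0.0000e+00,
       -0.0000e+00]), 'eef_pos': array([ 0.223, -0.447,  0.23 ]), 'tool_rot': array([ 0.973,  0.23 , -0.   , -0.001]), 'ft_force': array([ 0.786, -0.325, -0.137]), 'ft_torque': array([-0.038,  0.035,  0.038]), 'grasp_force': np.float64(0.0), 'grip_width': np.float64(0.086)}
```

View pics/top0.png

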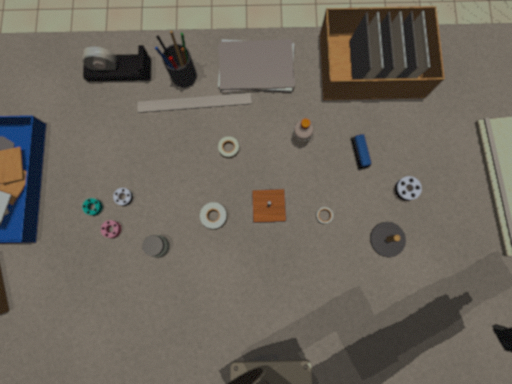

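View pics/side0.png

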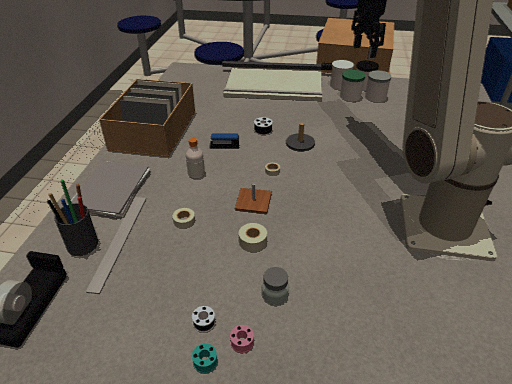

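The top view shows the large tape at (213,216), medium tape at (229,147) and small tape at (325,215). The large spool is at (409,188), with white spools and look-alikes at (122,197) white, (92,207) turquoise and (110,229) pink. The round stand is at (388,239), the square stand at (269,205), the bottle at (304,132), the stapler at (362,151) and the jar at (155,246). The side view agrees: white (203,317), turquoise (205,357), pink (242,338).

Candidates for spool_small: the white one (122,197), turquoise (92,207) and pink (110,229). By the description I choose white.

```bash
python3 - <<'E'
from h import *
cs={n:cam(n) for n in('top','side')}
obj={'tl':((213,216),(253,237),.030,.033),'tm':((229,147),(184,217),.020,.027),'ts':((325,215),(273,169),.016,.021),'sl':((409,188),(263,125),.032,.030),'ss':((122,197),(203,317),.024,.022),'tur':((92,207),(205,357),.024,.022),'pink':((110,229),(242,338),.024,.022),'tfoot':((388,239),(300,142),.010,.045),'sfoot':((269,205),(254,200),.010,.042),'bottle':((304,132),(195,160),.115,.024),'stapler':((362,151),(225,141),.04,.045),'jar':((155,246),(276,283),.06,.028)}
for k,(pt,ps,h,r) in obj.items():
    out=[]
    for n,p in(('top',pt),('side',ps)):
        c=cs[n];W=cloud(c); g=onplane(c,*p,h)
        m=(np.abs(W[...,2]-h)<.006)&(np.hypot(W[...,0]-g[0],W[...,1]-g[1])<r+.02)
        q=W[m][:,:2]
        if len(q)<5: out.append(None);continue
        (cx,cy),rr=cv2.minEnclosingCircle(q.astype(np.float32)); out.append((np.round(np.r_[cx,cy,rr,np.median(W[m][:,2])],4),m.sum(),np.round(g[:2],3)))
    print(k,*out)
# posts
for n,pt,h,r in(('tfoot',(.33,-.32),.072,.05),):pass
for n,c in cs.items():
    W=cloud(c)
    for k,lo in(('tfoot',.03),('sfoot',.03)):
        g=onplane(cs['top'],*obj[k][0],.01)
        m=(W[...,2]>lo)&(np.hypot(W[...,0]-g[0],W[...,1]-g[1])<.04)
        print(n,k,m.sum(),np.round(np.median(W[m],0),4),np.round(W[m].max(0),3) if m.any() else '')
im=cs['top']['image']; cv2.imwrite('pics/a.png',cv2.resize(im[170:260,70:180,::-1],None,fx=5,fy=5))
E
```

```text
tl (array([0.4483, 0.1351, 0.0335, 0.0298]), np.int64(451), array([0.446, 0.135])) (array([0.4476, 0.1373, 0.0351, 0.0291]), np.int64(421), array([0.444, 0.152]))
tm (array([0.629 , 0.0965, 0.0271, 0.0201]), np.int64(242), array([0.627, 0.095])) (array([0.6287, 0.0994, 0.0286, 0.019 ]), np.int64(224), array([0.624, 0.107]))
ts (array([ 0.4437, -0.1468,  0.0209,  0.0162]), np.int64(113), array([ 0.444, -0.148])) (array([ 0.4441, -0.1434,  0.022 ,  0.0142]), np.int64(89), array([ 0.439, -0.132]))
sl (array([ 0.5074, -0.3619,  0.0309,  0.0322]), np.int64(407), array([ 0.506, -0.361])) (array([ 0.5064, -0.3573,  0.0308,  0.0304]), np.int64(142), array([ 0.502, -0.336]))
ss (array([0.5023, 0.3674, 0.0224, 0.0234]), np.int64(199), array([0.5  , 0.367])) (array([0.5017, 0.3699, 0.0228, 0.0235]), np.int64(317), array([0.5  , 0.374]))
tur (array([0.4779, 0.4454, 0.0228, 0.0239]), np.int64(206), array([0.476, 0.441])) (array([0.4781, 0.4478, 0.0224, 0.0238]), np.int64(395), array([0.474, 0.452]))
pink (array([0.4209, 0.3951, 0.0225, 0.0239]), np.int64(213), array([0.419, 0.393])) (array([0.420
[... 409 characters left out ...]
69, 0.002]))
bottle (array([ 0.654 , -0.0952,  0.0117,  0.1148]), np.int64(76), array([ 0.63 , -0.091])) None
stapler (array([ 0.6068, -0.2486,  0.0425,  0.0398]), np.int64(315), array([ 0.603, -0.246])) (array([ 0.6074, -0.2448,  0.0411,  0.0382]), np.int64(136), array([ 0.596, -0.212]))
jar (array([0.3747, 0.2754, 0.025 , 0.0597]), np.int64(344), array([0.373, 0.269])) (array([0.3749, 0.2785, 0.0255, 0.0594]), np.int64(415), array([0.371, 0.295]))
top tfoot 71 [ 0.3793 -0.3001  0.0668] [ 0.387 -0.297  0.076]
top sfoot 13 [ 0.4708 -0.0054  0.0581] [ 0.476 -0.003  0.06 ]
side tfoot 68 [ 0.3803 -0.2982  0.0531] [ 0.389 -0.292  0.073]
side sfoot 30 [ 0.472  -0.0007  0.0461] [0.475 0.002 0.061]
```

View pics/a.png

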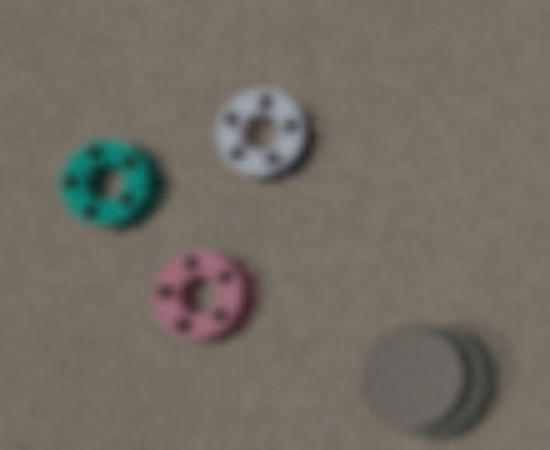

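The crop shows the white spool at crop (263,133), which is full-image (122,197). It is clearly apart from turquoise and pink. I'll move towards the large tape and square the tool to the world axes.

jog_arm(deltas=[{"delta_pos": [0.767, -0.697, 0], "yaw": 0.59, "fingers": 1}, {"delta_pos": [0.767, -0.697, 0], "yaw": 0.59, "fingers": 1}, {"delta_pos": [0.767, -0.697, 0], "yaw": 0.59, "fingers": 1}, {"delta_pos": [0.767, -0.697, 0], "yaw": 0.59, "fingers": 1}, {"delta_pos": [0.767, -0.697, 0], "yaw": 0.59, "fingers": 1}, {"delta_pos": [0.767, -0.697, 0], "yaw": 0.59, "fingers": 1}, {"delta_pos": [0.767, -0.697, 0], "yaw": 0.59, "fingers": 1}, {"delta_pos": [0.767, -0.697, 0], "yaw": 0.59, "fingers": 1}, {"delta_pos": [0.767, -0.697, 0], "yaw": 0.59, "fingers": 1}])

```text
clock: 1.1
eef_pos: [0.336, -0.1571, 0.2313]
tool_rot: [1.0, 0.001, -0.0, 0.0]
ft_force: [-0.3, -0.1, -0.0]
grip_width: 0.0853
grasp_force: 0.0
```

jog_arm(deltas=[{"delta_pos": [0.373, -0.977, 0.333], "fingers": 1}, {"delta_pos": [0.373, -0.977, 0.333], "fingers": 1}, {"delta_pos": [0.373, -0.977, 0.333], "fingers": 1}, {"delta_pos": [0.373, -0.977, 0.333], "fingers": 1}, {"delta_pos": [0.373, -0.977, 0.333], "fingers": 1}, {"delta_pos": [0.373, -0.977, 0.333], "fingers": 1}, {"delta_pos": [0.373, -0.977, 0.333], "fingers": 1}, {"delta_pos": [0.373, -0.977, 0.333], "fingers": 1}, {"delta_pos": [0.373, -0.977, 0.333], "fingers": 1}])

```text
invalid input at $.deltas[0]: expected keys fingers, delta_pos, yaw
```

```bash
cat >> h.py <<'E'
def ctr(g,h,r,n='wrist',c=None):
    c=c or cam(n); W=cloud(c)
    m=(np.abs(W[...,2]-h)<.006)&(np.hypot(W[...,0]-g[0],W[...,1]-g[1])<r+.015)
    if m.sum()<5: return None
    (x,y),rr=cv2.minEnclosingCircle(W[m][:,:2].astype(np.float32)); return np.round([x,y,rr,np.median(W[m][:,2])],4),int(m.sum())
E
python3 - <<'E'
from h import *
c=cam('wrist'); save(c,'w1.png'); print(ctr((.448,.136),.03,.033,c=c)); print(bot.get_obs()['eef_pos'])
print(-c['R'].T@c['t'],c['R'][2])
E
```

```text
(array([0.446 , 0.1327, 0.0326, 0.0302]), 1304)
[ 0.33579505 -0.15764301  0.23128519]
[ 0.40263748 -0.15488231  0.37406274] [-2.64180382e-01 -6.88156641e-04 -9.64473044e-01]
```

View pics/w1.png

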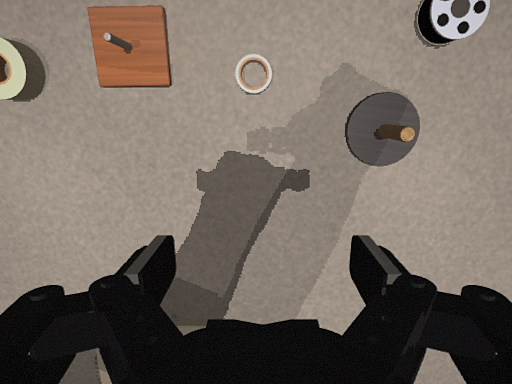

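The wrist view shows the square stand (130,45), its post top (108,37), the small tape (254,74), the round stand (383,129) with its post top (407,134), the large spool (458,10) and the large tape at the left edge. The move was refused because yaw was missing, so I'll resend it.

```bash
python3 - <<'E'
from h import *
c=cam('wrist')
print('ts',ctr((.444,-.145),.016,.021,c=c),'foot',ctr((.38,-.303),.01,.045,c=c))
for u,v,z in((407,134,.072),(108,37,.06)): print(onplane(c,u,v,z))
W=cloud(c)
for g in((.38,-.3),(.472,-.003)):
  for lo,hi in((.02,.05),(.05,.08)):
    m=(W[...,2]>lo)&(W[...,2]<hi)&(np.hypot(W[...,0]-g[0],W[...,1]-g[1])<.03); print(m.sum(),(W[m].min(0)+W[m].max(0))/2)
E
```

```text
ts (array([ 0.4431, -0.1446,  0.0211,  0.0161]), 592) foot (array([ 0.3798, -0.3028,  0.0451,  0.0101]), 3842)
[ 0.37932142 -0.30293658  0.072     ]
[ 0.47118774 -0.00509522  0.06      ]
155 [ 0.37962729 -0.29930412  0.03499786]
304 [ 0.37961593 -0.30220595  0.06219966]
109 [ 0.47128332 -0.0044771   0.03493679]
97 [ 0.47132019 -0.00380935  0.05589842]
```

jog_arm(deltas=[{"delta_pos": [0.368, -0.977, 0.333], "fingers": 1, "yaw": 0}, {"delta_pos": [0.368, -0.977, 0.333], "fingers": 1, "yaw": 0}, {"delta_pos": [0.368, -0.977, 0.333], "fingers": 1, "yaw": 0}, {"delta_pos": [0.368, -0.977, 0.333], "fingers": 1, "yaw": 0}, {"delta_pos": [0.368, -0.977, 0.333], "fingers": 1, "yaw": 0}, {"delta_pos": [0.368, -0.977, 0.333], "fingers": 1, "yaw": 0}, {"delta_pos": [0.368, -0.977, 0.333], "fingers": 1, "yaw": 0}, {"delta_pos": [0.368, -0.977, 0.333], "fingers": 1, "yaw": 0}, {"delta_pos": [0.368, -0.977, 0.333], "fingers": 1, "yaw": 0}])

```text
clock: 2.1
eef_pos: [0.4495, 0.0386, 0.133]
tool_rot: [0.999, 0.03, -0.002, -0.019]
ft_force: [0.1, 0.1, 0.5]
grip_width: 0.0856
grasp_force: 0.0
```

```bash
python3 - <<'E'
from h import *
c=cam('wrist'); save(c,'w2.png'); print(ctr((.448,.136),.03,.033,c=c)); print(bot.get_obs()['eef_pos'])
E
```

```text
(array([0.447 , 0.1377, 0.0336, 0.0302]), 3607)
[0.44973376 0.03875302 0.13307685]
```

The large tape measures (0.447,0.137). The arm stopped short, so I'll continue.

jog_arm(deltas=[{"delta_pos": [0, -0.32, 0], "fingers": 1, "yaw": 0}, {"delta_pos": [0, -0.32, 0], "fingers": 1, "yaw": 0}, {"delta_pos": [0, -0.32, 0], "fingers": 1, "yaw": 0}, {"delta_pos": [0, -0.32, 0], "fingers": 1, "yaw": 0}, {"delta_pos": [0, -0.32, 0], "fingers": 1, "yaw": 0}, {"delta_pos": [0, -0.32, 0], "fingers": 1, "yaw": 0}])

```text
clock: 2.75
eef_pos: [0.4501, 0.0805, 0.1372]
tool_rot: [0.997, 0.063, -0.004, -0.039]
ft_force: [1.2, -0.6, -0.4]
grip_width: 0.0854
grasp_force: 0.0
```

```bash
cat >> h.py <<'E'
def go(x,y,z):
    """deltas from measured pose to target, tool axes, normalised (+yaw to square)"""
    from scipy.spatial.transform import Rotation as Ro
    s=bot.get_obs(); R=Ro.from_quat(s['tool_rot']).as_matrix()
    print('at',np.round(s['eef_pos'],4),'delta',np.round(R.T@(np.array([x,y,z])-s['eef_pos'])/.3,4),'yaw err deg',round(np.degrees(np.arctan2(R[1,0],R[0,0])),2),'tilt',np.round(R[:2,2],3),'grip',round(float(s['grip_width']),4))
E
python3 - <<'E'
from h import *
print(ctr((.448,.136),.03,.033)); go(.447,.136,.0)
E
```

```text
(array([0.447 , 0.1375, 0.0334, 0.0302]), 3404)
at [0.4501 0.0805 0.1371] delta [ 0.0142 -0.1484  0.4702] yaw err deg 7.21 tilt [-0.012  0.078] grip 0.0854
```

```bash
python3 - <<'E'
from h import *
s=bot.get_obs(); print(np.round(s['joint_pos'],3),np.round(s['joint_vel'],3))
E
```

```text
[ 0.125  0.225 -0.274  1.074  0.079  3.141] [-0.002  0.001 -0.001 -0.001  0.001  0.001]
```

Joint 6 sits at its limit because the tool x azimuth is 0. Turning the tool to azimuth +90° makes tool x = world +y and tool y = world +x, which centres joint 6.

jog_arm(deltas=[{"delta_pos": [0, 0, 0], "fingers": 1, "yaw": -1}, {"delta_pos": [0, 0, 0], "fingers": 1, "yaw": -1}, {"delta_pos": [0, 0, 0], "fingers": 1, "yaw": -1}, {"delta_pos": [0, 0, 0], "fingers": 1, "yaw": -1}, {"delta_pos": [0, 0, 0], "fingers": 1, "yaw": -1}, {"delta_pos": [0, 0, 0], "fingers": 1, "yaw": -1}])

```text
clock: 3.4
eef_pos: [0.45, 0.0804, 0.1371]
tool_rot: [0.897, 0.441, 0.012, -0.038]
ft_force: [0.2, -1.0, -0.8]
grip_width: 0.0852
grasp_force: 0.0
```

jog_arm(deltas=[{"delta_pos": [0, 0, 0], "fingers": 1, "yaw": -1}, {"delta_pos": [0, 0, 0], "fingers": 1, "yaw": -1}, {"delta_pos": [0, 0, 0], "fingers": 1, "yaw": -1}, {"delta_pos": [0, 0, 0], "fingers": 1, "yaw": -1}, {"delta_pos": [0, 0, 0], "fingers": 1, "yaw": -1}, {"delta_pos": [0, 0, 0], "fingers": 1, "yaw": -1}, {"delta_pos": [0, 0, 0], "fingers": 1, "yaw": -1}])

```text
clock: 4.1
eef_pos: [0.4501, 0.0804, 0.1371]
tool_rot: [0.661, 0.749, 0.025, -0.03]
ft_force: [-0.6, 0.3, -0.3]
grip_width: 0.0853
grasp_force: 0.0
```

```bash
python3 - <<'E'
from h import *
print(ctr((.448,.136),.03,.033)); go(.447,.1365,.04); print(bot.get_obs()['joint_pos'])
E
```

```text
(array([0.4475, 0.1378, 0.0331, 0.0302]), 3789)
at [0.45   0.0805 0.1371] delta [0.1605 0.014  0.3373] yaw err deg 97.14 tilt [-0.012  0.078] grip 0.0853
[ 0.12473676  0.22539887 -0.27415322  1.07393066  0.07873075  1.57067296]
```

Joint 6 is fine now. A 4.5° lean remains, but it is a rotation about the finger closing axis (world x), so the pads stay vertical and it does no harm. I'll descend on the large tape.

jog_arm(deltas=[{"delta_pos": [0.19, 0.015, 0.015], "fingers": 1, "yaw": 0}, {"delta_pos": [0.19, 0.015, 0.015], "fingers": 1, "yaw": 0}, {"delta_pos": [0.18, 0.015, 0.15], "fingers": 1, "yaw": 0}, {"delta_pos": [0.17, 0.016, 0.28], "fingers": 1, "yaw": 0}, {"delta_pos": [0.16, 0.016, 0.38], "fingers": 1, "yaw": 0}, {"delta_pos": [0.153, 0.016, 0.44], "fingers": 1, "yaw": 0}, {"delta_pos": [0.153, 0.016, 0.483], "fingers": 1, "yaw": 0}, {"delta_pos": [0.153, 0.016, 0.483], "fingers": 1, "yaw": 0}, {"delta_pos": [0.153, 0.016, 0.483], "fingers": 1, "yaw": 0}])

```text
clock: 5.05
eef_pos: [0.4474, 0.1379, -0.0036]
tool_rot: [0.661, 0.75, 0.025, -0.03]
ft_force: [0.1, -0.4, 0.7]
grip_width: 0.0853
grasp_force: 0.0
```

jog_arm(deltas=[{"delta_pos": [0, 0, 0], "fingers": 0, "yaw": 0}, {"delta_pos": [0, 0, 0], "fingers": 0, "yaw": 0}, {"delta_pos": [0, 0, 0], "fingers": 0, "yaw": 0}, {"delta_pos": [0, 0, 0], "fingers": 0, "yaw": 0}, {"delta_pos": [0, 0, 0], "fingers": 0, "yaw": 0}, {"delta_pos": [0, 0, 0], "fingers": 0, "yaw": 0}, {"delta_pos": [0, 0, 0], "fingers": 0, "yaw": 0}, {"delta_pos": [0, 0, 0], "fingers": 0, "yaw": 0}])

```text
clock: 5.85
eef_pos: [0.4484, 0.1381, -0.002]
tool_rot: [0.661, 0.75, 0.026, -0.03]
ft_force: [-1.5, -1.3, 5.7]
grip_width: 0.0648
grasp_force: 65.7
```

```bash
python3 - <<'E'
from h import *
c=cam('wrist'); save(c,'w3.png'); go(.4475,.1375,.15);print(ctr((.448,.136),.03,.033,c=c))
E
```

```text
at [ 0.4483  0.1381 -0.002 ] delta [ 0.0384 -0.003  -0.5052] yaw err deg 97.2 tilt [-0.01   0.078] grip 0.0645
(array([0.4478, 0.1443, 0.0461, 0.0301]), 14362)
```

View pics/w3.png

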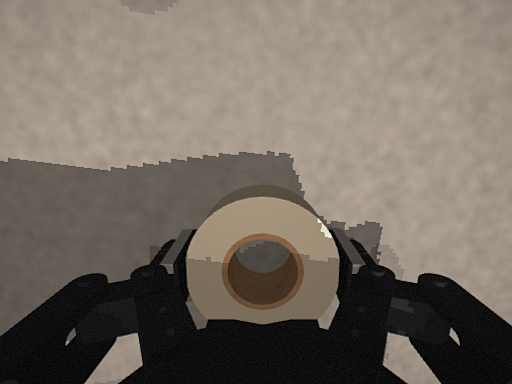

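The large tape is squarely between the pads at (262,270), 65 mm wide with firm force. I'll lift it.

jog_arm(deltas=[{"delta_pos": [0.01, 0, -0.15], "fingers": 0, "yaw": 0}, {"delta_pos": [0.025, 0, -0.3], "fingers": 0, "yaw": 0}, {"delta_pos": [0.035, 0, -0.43], "fingers": 0, "yaw": 0}, {"delta_pos": [0.04, -0.003, -0.505], "fingers": 0, "yaw": 0}, {"delta_pos": [0.04, -0.003, -0.505], "fingers": 0, "yaw": 0}])

```text
clock: 6.4
eef_pos: [0.4498, 0.1386, 0.153]
tool_rot: [0.661, 0.75, 0.029, -0.028]
ft_force: [-0.0, 0.0, -1.6]
grip_width: 0.0645
grasp_force: 67.2
```

```bash
python3 - <<'E'
from h import *
go(.415,-.12,.15)
E
```

```text
at [0.4498 0.1386 0.153 ] delta [-0.8387 -0.2235 -0.059 ] yaw err deg 97.25 tilt [-0.003  0.08 ] grip 0.0645
```

jog_arm(deltas=[{"delta_pos": [-0.08, -0.021, -0.006], "fingers": 0, "yaw": 0}, {"delta_pos": [-0.22, -0.06, -0.016], "fingers": 0, "yaw": 0}, {"delta_pos": [-0.37, -0.1, -0.026], "fingers": 0, "yaw": 0}, {"delta_pos": [-0.52, -0.14, -0.037], "fingers": 0, "yaw": 0}, {"delta_pos": [-0.67, -0.18, -0.047], "fingers": 0, "yaw": 0}, {"delta_pos": [-0.79, -0.21, -0.055], "fingers": 0, "yaw": 0}, {"delta_pos": [-0.839, -0.2235, -0.059], "fingers": 0, "yaw": 0}, {"delta_pos": [-0.839, -0.2235, -0.059], "fingers": 0, "yaw": 0}])

```text
clock: 7.2
eef_pos: [0.4111, -0.1226, 0.1454]
tool_rot: [0.662, 0.748, 0.025, -0.031]
ft_force: [-0.1, 0.9, -1.2]
grip_width: 0.0648
grasp_force: 67.1
```

```bash
python3 - <<'E'
from h import *
go(.380,-.3025,.15)
E
```

```text
at [ 0.4111 -0.1226  0.1454] delta [-0.5796 -0.1758 -0.0606] yaw err deg 96.96 tilt [-0.013  0.078] grip 0.0648
```

jog_arm(deltas=[{"delta_pos": [-0.1, -0.03, -0.01], "fingers": 0, "yaw": 0}, {"delta_pos": [-0.25, -0.076, -0.026], "fingers": 0, "yaw": 0}, {"delta_pos": [-0.4, -0.12, -0.042], "fingers": 0, "yaw": 0}, {"delta_pos": [-0.52, -0.158, -0.054], "fingers": 0, "yaw": 0}, {"delta_pos": [-0.58, -0.176, -0.061], "fingers": 0, "yaw": 0}, {"delta_pos": [-0.58, -0.176, -0.061], "fingers": 0, "yaw": 0}, {"delta_pos": [-0.58, -0.176, -0.061], "fingers": 0, "yaw": 0}])

```text
clock: 7.9
eef_pos: [0.3815, -0.2998, 0.1502]
tool_rot: [0.661, 0.75, 0.025, -0.031]
ft_force: [-0.5, 1.3, -0.4]
grip_width: 0.0646
grasp_force: 67.1
```

```bash
python3 - <<'E'
from h import *
c=cam('wrist'); save(c,'w4.png'); go(.380,-.3025,.011)
t=cam('top'); W=cloud(t); p=bot.get_obs()['eef_pos']
s=cam('side'); save(s,'s4.png')
E
```

```text
at [ 0.3816 -0.2995  0.1503] delta [-0.0466 -0.0052  0.4623] yaw err deg 97.28 tilt [-0.013  0.079] grip 0.0646
```

View pics/w4.png

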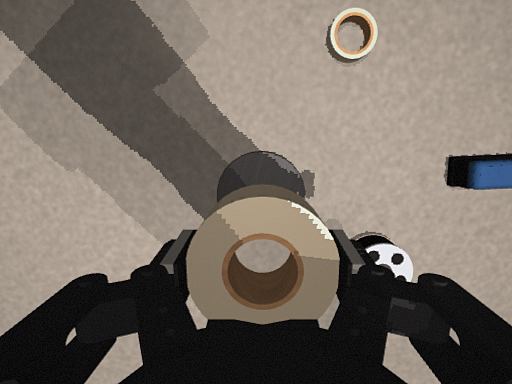

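The roll is held level, and the round foot is directly beneath it at (262,175). The post is hidden below the roll. I'll lower in a straight line.

jog_arm(deltas=[{"delta_pos": [-0.012, -0.006, 0.05], "fingers": 0, "yaw": 0}, {"delta_pos": [-0.018, -0.006, 0.12], "fingers": 0, "yaw": 0}, {"delta_pos": [-0.025, -0.006, 0.2], "fingers": 0, "yaw": 0}, {"delta_pos": [-0.032, -0.006, 0.28], "fingers": 0, "yaw": 0}, {"delta_pos": [-0.038, -0.006, 0.36], "fingers": 0, "yaw": 0}, {"delta_pos": [-0.042, -0.006, 0.41], "fingers": 0, "yaw": 0}, {"delta_pos": [-0.044, -0.006, 0.43], "fingers": 0, "yaw": 0}, {"delta_pos": [-0.044, -0.006, 0.43], "fingers": 0, "yaw": 0}])

```text
clock: 8.85
eef_pos: [0.3798, -0.303, 0.0208]
tool_rot: [0.66, 0.75, 0.025, -0.031]
ft_force: [0.8, 0.1, 1.0]
grip_width: 0.0647
grasp_force: 67.1
```

```bash
python3 - <<'E'
from h import *
go(.380,-.3025,.009)
s=cam('side'); save(s,'s5.png'); i=s['image'][95:175,230:350,::-1]; cv2.imwrite('pics/s5c.png',cv2.resize(i,None,fx=5,fy=5))
E
```

```text
at [ 0.3798 -0.303   0.0208] delta [-0.0016  0.0011  0.0392] yaw err deg 97.28 tilt [-0.014  0.079] grip 0.0647
```

View pics/s5c.png

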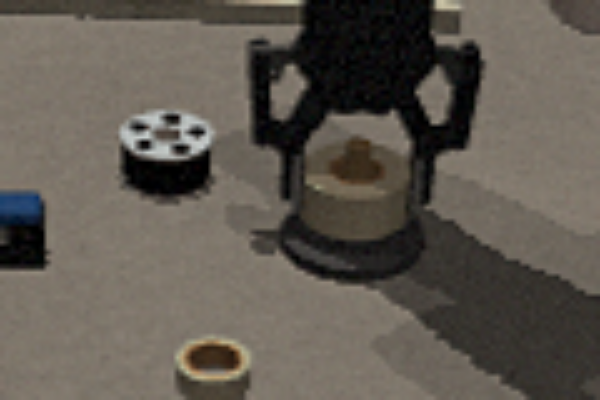

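The post comes up through the roll's bore at crop (357,150), so it is threaded and there was no force on the way down. I'll finish lowering, release and rise.

jog_arm(deltas=[{"delta_pos": [-0.002, 0, 0.02], "fingers": 0, "yaw": 0}, {"delta_pos": [-0.003, 0, 0.039], "fingers": 0, "yaw": 0}, {"delta_pos": [-0.003, 0, 0.039], "fingers": 0, "yaw": 0}, {"delta_pos": [-0.003, 0, 0.037], "fingers": 1, "yaw": 0}, {"delta_pos": [-0.003, 0, 0.037], "fingers": 1, "yaw": 0}, {"delta_pos": [-0.003, 0, 0.037], "fingers": 1, "yaw": 0}, {"delta_pos": [-0.003, 0, 0.037], "fingers": 1, "yaw": 0}, {"delta_pos": [-0.003, 0, 0.037], "fingers": 1, "yaw": 0}])

```text
clock: 9.7
eef_pos: [0.38, -0.3043, 0.0103]
tool_rot: [0.661, 0.75, 0.025, -0.03]
ft_force: [-0.0, -0.1, 0.6]
grip_width: 0.085
grasp_force: 0.0
```

jog_arm(deltas=[{"delta_pos": [0.01, 0, -0.1], "fingers": 1, "yaw": 0}, {"delta_pos": [0.02, 0, -0.25], "fingers": 1, "yaw": 0}, {"delta_pos": [0.03, 0, -0.4], "fingers": 1, "yaw": 0}, {"delta_pos": [0.037, 0, -0.47], "fingers": 1, "yaw": 0}, {"delta_pos": [0.037, 0, -0.47], "fingers": 1, "yaw": 0}])

```text
clock: 10.2
eef_pos: [0.3824, -0.306, 0.1556]
tool_rot: [0.661, 0.75, 0.025, -0.026]
ft_force: [0.5, -0.4, 0.4]
grip_width: 0.0856
grasp_force: 0.0
```

```bash
python3 - <<'E'
from h import *
print(ctr((.38,-.303),.04,.033,'side'),ctr((.38,-.303),.04,.033,'top')); go(.505,-.10,.16); go(.629,.055,.16)
E
```

```text
(array([ 0.379 , -0.3023,  0.0359,  0.0386]), 197) (array([ 0.38  , -0.3061,  0.0336,  0.0398]), 488)
at [ 0.3803 -0.3043  0.1517] delta [0.6236 0.4979 0.0202] yaw err deg 97.22 tilt [-0.012  0.077] grip 0.0853
at [ 0.3803 -0.3043  0.1517] delta [1.0828 0.9729 0.0553] yaw err deg 97.22 tilt [-0.012  0.077] grip 0.0853
```

The large tape lies flat with its top at 0.040. Next is the medium tape.

jog_arm(deltas=[{"delta_pos": [0.1, 0.08, 0.0], "fingers": 1, "yaw": 0}, {"delta_pos": [0.22, 0.18, 0.01], "fingers": 1, "yaw": 0}, {"delta_pos": [0.35, 0.28, 0.01], "fingers": 1, "yaw": 0}, {"delta_pos": [0.48, 0.38, 0.02], "fingers": 1, "yaw": 0}, {"delta_pos": [0.58, 0.47, 0.02], "fingers": 1, "yaw": 0}, {"delta_pos": [0.71, 0.58, 0.03], "fingers": 1, "yaw": 0}, {"delta_pos": [0.85, 0.73, 0.04], "fingers": 1, "yaw": 0}, {"delta_pos": [0.95, 0.85, 0.05], "fingers": 1, "yaw": 0}, {"delta_pos": [1, 0.95, 0.055], "fingers": 1, "yaw": 0}, {"delta_pos": [1, 0.97, 0.055], "fingers": 1, "yaw": 0}, {"delta_pos": [1, 0.97, 0.055], "fingers": 1, "yaw": 0}])

```text
clock: 11.4
eef_pos: [0.6306, 0.0312, 0.1549]
tool_rot: [0.66, 0.75, 0.023, -0.032]
ft_force: [-0.1, 0.0, 0.5]
grip_width: 0.085
grasp_force: 0.0
```

```bash
python3 - <<'E'
from h import *
r=ctr((.628,.0985),.02,.027); print(r); x,y=r[0][:2]; go(x,y,.15); go(x,y,0.0005); print(bot.get_obs()['joint_pos'])
E
```

```text
(array([0.629 , 0.0992, 0.0271, 0.0202]), 1846)
at [0.6299 0.0303 0.1556] delta [0.226  0.0262 0.0363] yaw err deg 97.22 tilt [-0.017  0.077] grip 0.0851
at [0.6299 0.0303 0.1556] delta [0.1867 0.0297 0.5331] yaw err deg 97.22 tilt [-0.017  0.077] grip 0.0851
[0.01071704 0.55172283 0.2695192  1.30478359 0.07765772 1.4546515 ]
```

jog_arm(deltas=[{"delta_pos": [0.13, 0.015, 0.02], "fingers": 1, "yaw": 0}, {"delta_pos": [0.226, 0.026, 0.036], "fingers": 1, "yaw": 0}, {"delta_pos": [0.22, 0.026, 0.12], "fingers": 1, "yaw": 0}, {"delta_pos": [0.21, 0.027, 0.25], "fingers": 1, "yaw": 0}, {"delta_pos": [0.2, 0.028, 0.37], "fingers": 1, "yaw": 0}, {"delta_pos": [0.19, 0.029, 0.47], "fingers": 1, "yaw": 0}, {"delta_pos": [0.187, 0.03, 0.53], "fingers": 1, "yaw": 0}, {"delta_pos": [0.187, 0.03, 0.53], "fingers": 1, "yaw": 0}, {"delta_pos": [0.187, 0.03, 0.53], "fingers": 1, "yaw": 0}])

```text
clock: 12.35
eef_pos: [0.6303, 0.098, 0.0041]
tool_rot: [0.661, 0.749, 0.025, -0.031]
ft_force: [0.8, -0.1, 0.2]
grip_width: 0.0855
grasp_force: 0.0
```

jog_arm(deltas=[{"delta_pos": [0, 0, 0], "fingers": 0, "yaw": 0}, {"delta_pos": [0, 0, 0], "fingers": 0, "yaw": 0}, {"delta_pos": [0, 0, 0], "fingers": 0, "yaw": 0}, {"delta_pos": [0, 0, 0], "fingers": 0, "yaw": 0}, {"delta_pos": [0, 0, 0], "fingers": 0, "yaw": 0}, {"delta_pos": [0, 0, 0], "fingers": 0, "yaw": 0}, {"delta_pos": [0, 0, 0], "fingers": 0, "yaw": 0}, {"delta_pos": [0, 0, 0], "fingers": 0, "yaw": 0}])

```text
clock: 13.15
eef_pos: [0.6328, 0.0994, 0.0064]
tool_rot: [0.661, 0.75, 0.027, -0.029]
ft_force: [-0.6, -1.1, 6.9]
grip_width: 0.0508
grasp_force: 63.0
```

```bash
python3 - <<'E'
from h import *
x,y,z=bot.get_obs()['eef_pos']; print(bot.get_obs()['ft_force']);go(x,y,.16); go(.505,-.10,.16)
E
```

```text
[-0.64235546 -1.05504409  6.94126088]
at [0.6328 0.0994 0.0064] delta [ 0.0401  0.0009 -0.5103] yaw err deg 97.22 tilt [-0.008  0.078] grip 0.0508
at [0.6328 0.0994 0.0064] delta [-0.5637 -0.5053 -0.5587] yaw err deg 97.22 tilt [-0.008  0.078] grip 0.0508
```

```bash
python3 - <<'E'
from h import *
c=cam('wrist'); s=cam('side'); i=s['image'][180:250,140:240,::-1]
a=cv2.resize(c['image'][180:,120:400,::-1],(560,408)); b=cv2.resize(i,(560,392)) 
cv2.imwrite('pics/w6.png',cv2.resize(np.hstack([a[:392],b]),(800,280)))
E
```

```text
(no output)
```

View pics/w6.png

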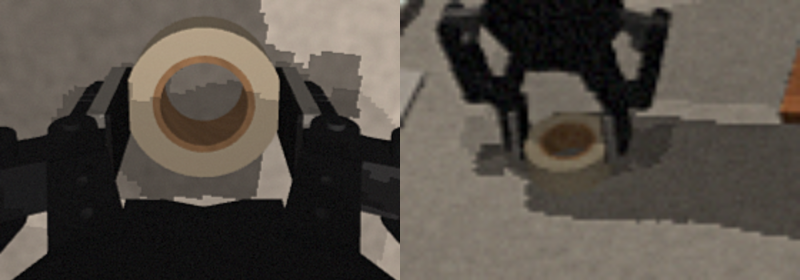

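The roll is level between the pads, at left half (204,100) and right half (565,140). I'll lift and carry it.

jog_arm(deltas=[{"delta_pos": [0.01, 0, -0.15], "fingers": 0, "yaw": 0}, {"delta_pos": [0.025, 0, -0.3], "fingers": 0, "yaw": 0}, {"delta_pos": [0.035, 0, -0.43], "fingers": 0, "yaw": 0}, {"delta_pos": [0.04, 0, -0.51], "fingers": 0, "yaw": 0}, {"delta_pos": [-0.06, -0.08, -0.52], "fingers": 0, "yaw": 0}, {"delta_pos": [-0.16, -0.17, -0.53], "fingers": 0, "yaw": 0}, {"delta_pos": [-0.27, -0.26, -0.54], "fingers": 0, "yaw": 0}, {"delta_pos": [-0.38, -0.35, -0.545], "fingers": 0, "yaw": 0}, {"delta_pos": [-0.49, -0.44, -0.555], "fingers": 0, "yaw": 0}, {"delta_pos": [-0.564, -0.505, -0.56], "fingers": 0, "yaw": 0}, {"delta_pos": [-0.564, -0.505, -0.56], "fingers": 0, "yaw": 0}])

```text
clock: 14.35
eef_pos: [0.5021, -0.1028, 0.1591]
tool_rot: [0.663, 0.748, 0.025, -0.03]
ft_force: [0.4, 0.6, 0.0]
grip_width: 0.051
grasp_force: 62.8
```

```bash
python3 - <<'E'
from h import *
go(.380,-.3025,.16)
W=cloud(cam('wrist')); p=bot.get_obs()['eef_pos']
m=(np.hypot(W[...,0]-p[0],W[...,1]-p[1])<.024)&(W[...,2]>p[2]-.02)&(W[...,2]<p[2]+.03)
q=W[m]; z=np.percentile(q[:,2],90); print(z, np.linalg.lstsq(np.c_[q[abs(q[:,2]-z)<.006][:,:2],np.ones((abs(q[:,2]-z)<.006).sum())],q[abs(q[:,2]-z)<.006][:,2],rcond=None)[0])
E
```

```text
at [ 0.5021 -0.1028  0.1591] delta [-0.6095 -0.4846 -0.0492] yaw err deg 96.93 tilt [-0.012  0.077] grip 0.051
0.17354227963136573 [-0.00264326  0.01087651  0.17510835]
```

jog_arm(deltas=[{"delta_pos": [-0.1, -0.08, -0.01], "fingers": 0, "yaw": 0}, {"delta_pos": [-0.22, -0.175, -0.02], "fingers": 0, "yaw": 0}, {"delta_pos": [-0.34, -0.27, -0.03], "fingers": 0, "yaw": 0}, {"delta_pos": [-0.46, -0.365, -0.04], "fingers": 0, "yaw": 0}, {"delta_pos": [-0.56, -0.445, -0.045], "fingers": 0, "yaw": 0}, {"delta_pos": [-0.61, -0.485, -0.05], "fingers": 0, "yaw": 0}, {"delta_pos": [-0.61, -0.485, -0.05], "fingers": 0, "yaw": 0}, {"delta_pos": [-0.61, -0.485, -0.05], "fingers": 0, "yaw": 0}, {"delta_pos": [-0.61, -0.485, -0.05], "fingers": 0, "yaw": 0}])

```text
clock: 15.3
eef_pos: [0.3839, -0.2995, 0.1595]
tool_rot: [0.66, 0.75, 0.025, -0.03]
ft_force: [-0.1, 1.1, -1.0]
grip_width: 0.0509
grasp_force: 62.8
```

```bash
python3 - <<'E'
from h import *
go(.380,-.3025,.16);go(.380,-.3025,.047)
W=cloud(cam('wrist')); p=bot.get_obs()['eef_pos']
for n in('wrist','top'): print(n,ctr(p[:2],p[2]+.0145,.027,n))
E
```

```text
at [ 0.3839 -0.2995  0.1595] delta [-0.008  -0.0141 -0.0024] yaw err deg 97.33 tilt [-0.012  0.078] grip 0.0509
at [ 0.3839 -0.2995  0.1595] delta [-0.0377 -0.0134  0.3731] yaw err deg 97.33 tilt [-0.012  0.078] grip 0.0509
wrist (array([ 0.3831, -0.292 ,  0.0391,  0.1731]), 7368)
top (array([ 0.3838, -0.2956,  0.039 ,  0.1733]), 377)
```

jog_arm(deltas=[{"delta_pos": [-0.012, -0.014, 0.05], "fingers": 0, "yaw": 0}, {"delta_pos": [-0.018, -0.014, 0.11], "fingers": 0, "yaw": 0}, {"delta_pos": [-0.024, -0.014, 0.18], "fingers": 0, "yaw": 0}, {"delta_pos": [-0.03, -0.014, 0.25], "fingers": 0, "yaw": 0}, {"delta_pos": [-0.035, -0.013, 0.32], "fingers": 0, "yaw": 0}, {"delta_pos": [-0.037, -0.013, 0.345], "fingers": 0, "yaw": 0}, {"delta_pos": [-0.038, -0.013, 0.373], "fingers": 0, "yaw": 0}, {"delta_pos": [-0.038, -0.013, 0.373], "fingers": 0, "yaw": 0}, {"delta_pos": [-0.038, -0.013, 0.373], "fingers": 0, "yaw": 0}])

```text
clock: 16.35
eef_pos: [0.3797, -0.3039, 0.0475]
tool_rot: [0.661, 0.75, 0.025, -0.03]
ft_force: [-0.1, -0.8, -0.2]
grip_width: 0.051
grasp_force: 62.8
```

```bash
python3 - <<'E'
from h import *
go(.380,-.3025,.047)
s=cam('side'); i=s['image'][95:175,230:350,::-1]; cv2.imwrite('pics/s7c.png',cv2.resize(i,None,fx=5,fy=5))
E
```

```text
at [ 0.3797 -0.3039  0.0475] delta [0.0042 0.0017 0.002 ] yaw err deg 97.24 tilt [-0.011  0.077] grip 0.051
```

View pics/s7c.png

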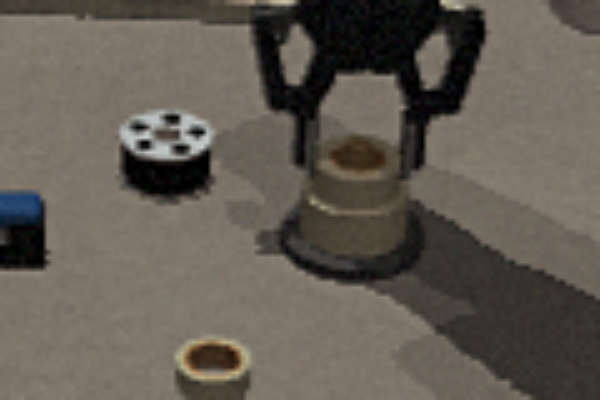

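The medium roll sits on the large one, with the post inside its bore at crop (358,152). I'll release, rise and head for the small tape.

jog_arm(deltas=[{"delta_pos": [0, 0, 0.003], "fingers": 1, "yaw": 0}, {"delta_pos": [0, 0, 0.003], "fingers": 1, "yaw": 0}, {"delta_pos": [0, 0, 0.003], "fingers": 1, "yaw": 0}, {"delta_pos": [0, 0, 0.003], "fingers": 1, "yaw": 0}, {"delta_pos": [0, 0, 0.003], "fingers": 1, "yaw": 0}, {"delta_pos": [0.01, 0, -0.12], "fingers": 1, "yaw": 0}, {"delta_pos": [0.02, 0, -0.25], "fingers": 1, "yaw": 0}, {"delta_pos": [0.027, 0, -0.35], "fingers": 1, "yaw": 0}, {"delta_pos": [0.15, 0.07, -0.34], "fingers": 1, "yaw": 0}, {"delta_pos": [0.27, 0.14, -0.33], "fingers": 1, "yaw": 0}, {"delta_pos": [0.35, 0.19, -0.325], "fingers": 1, "yaw": 0}, {"delta_pos": [0.35, 0.19, -0.325], "fingers": 1, "yaw": 0}])

```text
clock: 17.6
eef_pos: [0.4245, -0.1975, 0.1525]
tool_rot: [0.659, 0.751, 0.026, -0.03]
ft_force: [0.7, -0.5, 0.1]
grip_width: 0.0855
grasp_force: 0.0
```

```bash
python3 - <<'E'
from h import *
print(ctr((.38,-.303),.06,.027,'side'),ctr((.38,-.303),.06,.027,'top'))
r=ctr((.4435,-.1445),.016,.021); print(r); x,y=r[0][:2]; go(x,y,.13); go(x,y,0.001)
E
```

```text
(array([ 0.3828, -0.3036,  0.0302,  0.0585]), 128) (array([ 0.3797, -0.3062,  0.0275,  0.0602]), 219)
(array([ 0.4436, -0.1445,  0.0211,  0.0162]), 781)
at [ 0.4235 -0.2004  0.1523] delta [0.1702 0.0901 0.0876] yaw err deg 97.23 tilt [-0.013  0.077] grip 0.0855
at [ 0.4235 -0.2004  0.1523] delta [0.1365 0.0913 0.5162] yaw err deg 97.23 tilt [-0.013  0.077] grip 0.0855
```

jog_arm(deltas=[{"delta_pos": [0.1, 0.06, 0.04], "fingers": 1, "yaw": 0}, {"delta_pos": [0.17, 0.09, 0.087], "fingers": 1, "yaw": 0}, {"delta_pos": [0.165, 0.09, 0.15], "fingers": 1, "yaw": 0}, {"delta_pos": [0.157, 0.09, 0.26], "fingers": 1, "yaw": 0}, {"delta_pos": [0.147, 0.09, 0.37], "fingers": 1, "yaw": 0}, {"delta_pos": [0.138, 0.091, 0.46], "fingers": 1, "yaw": 0}, {"delta_pos": [0.137, 0.091, 0.5], "fingers": 1, "yaw": 0}, {"delta_pos": [0.137, 0.091, 0.5], "fingers": 1, "yaw": 0}, {"delta_pos": [0.137, 0.091, 0.5], "fingers": 1, "yaw": 0}])

```text
clock: 18.65
eef_pos: [0.4437, -0.1454, 0.006]
tool_rot: [0.661, 0.749, 0.025, -0.03]
ft_force: [0.0, 1.0, 0.5]
grip_width: 0.0857
grasp_force: 0.0
```

jog_arm(deltas=[{"delta_pos": [0, 0, 0], "fingers": 0, "yaw": 0}, {"delta_pos": [0, 0, 0], "fingers": 0, "yaw": 0}, {"delta_pos": [0, 0, 0], "fingers": 0, "yaw": 0}, {"delta_pos": [0, 0, 0], "fingers": 0, "yaw": 0}, {"delta_pos": [0, 0, 0], "fingers": 0, "yaw": 0}, {"delta_pos": [0, 0, 0], "fingers": 0, "yaw": 0}, {"delta_pos": [0, 0, 0], "fingers": 0, "yaw": 0}, {"delta_pos": [0, 0, 0], "fingers": 0, "yaw": 0}, {"delta_pos": [0, 0, 0], "fingers": 0, "yaw": 0}])

```text
clock: 19.55
eef_pos: [0.4444, -0.1448, 0.0074]
tool_rot: [0.661, 0.75, 0.025, -0.029]
ft_force: [-2.3, -0.2, 9.1]
grip_width: 0.0392
grasp_force: 59.3
```

```bash
python3 - <<'E'
from h import *
x,y,z=bot.get_obs()['eef_pos']; print(bot.get_obs()['ft_force']);go(x,y,.16); go(.380,-.3025,.16)
c=cam('wrist'); cv2.imwrite('pics/w8.png',c['image'][180:,120:400,::-1])
E
```

```text
[-2.25524626 -0.22442945  9.08729034]
at [ 0.4444 -0.1448  0.0074] delta [ 3.940e-02 -4.000e-04 -5.073e-01] yaw err deg 97.23 tilt [-0.01   0.077] grip 0.0392
at [ 0.4444 -0.1448  0.0074] delta [-0.4535 -0.2796 -0.5453] yaw err deg 97.23 tilt [-0.01   0.077] grip 0.0392
```

View pics/w8.png

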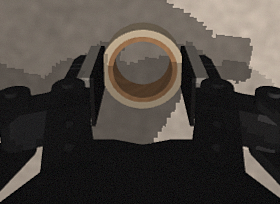

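The small tape is gripped level, at crop (143,68). I'll lift it and carry it to above the post.

jog_arm(deltas=[{"delta_pos": [0.01, 0, -0.15], "fingers": 0, "yaw": 0}, {"delta_pos": [0.025, 0, -0.3], "fingers": 0, "yaw": 0}, {"delta_pos": [0.035, 0, -0.43], "fingers": 0, "yaw": 0}, {"delta_pos": [0.04, 0, -0.507], "fingers": 0, "yaw": 0}, {"delta_pos": [-0.06, -0.06, -0.515], "fingers": 0, "yaw": 0}, {"delta_pos": [-0.19, -0.13, -0.525], "fingers": 0, "yaw": 0}, {"delta_pos": [-0.32, -0.2, -0.535], "fingers": 0, "yaw": 0}, {"delta_pos": [-0.42, -0.26, -0.543], "fingers": 0, "yaw": 0}, {"delta_pos": [-0.454, -0.28, -0.545], "fingers": 0, "yaw": 0}, {"delta_pos": [-0.454, -0.28, -0.545], "fingers": 0, "yaw": 0}, {"delta_pos": [-0.454, -0.28, -0.545], "fingers": 0, "yaw": 0}])

```text
clock: 20.7
eef_pos: [0.3796, -0.3016, 0.1583]
tool_rot: [0.661, 0.75, 0.026, -0.031]
ft_force: [0.1, -0.9, -0.8]
grip_width: 0.0389
grasp_force: 60.5
```

```bash
python3 - <<'E'
from h import *
go(.380,-.3025,.16);go(.380,-.3025,.069)
c=cam('wrist');W=cloud(c); p=bot.get_obs()['eef_pos']
m=(np.hypot(W[...,0]-p[0],W[...,1]-p[1])<.019)&(abs(W[...,2]-p[2]-.0085)<.012); print(np.percentile(W[m][:,2]-p[2],[10,50,90]))
E
```

```text
at [ 0.3796 -0.3016  0.1583] delta [-0.0026  0.001  -0.0058] yaw err deg 97.22 tilt [-0.012  0.079] grip 0.0389
at [ 0.3796 -0.3016  0.1583] delta [-0.0267  0.0017  0.2966] yaw err deg 97.22 tilt [-0.012  0.079] grip 0.0389
[0.00108878 0.00833889 0.00924211]
```

jog_arm(deltas=[{"delta_pos": [-0.006, 0, 0.05], "fingers": 0, "yaw": 0}, {"delta_pos": [-0.012, 0, 0.11], "fingers": 0, "yaw": 0}, {"delta_pos": [-0.018, 0, 0.18], "fingers": 0, "yaw": 0}, {"delta_pos": [-0.024, 0, 0.24], "fingers": 0, "yaw": 0}, {"delta_pos": [-0.026, 0, 0.28], "fingers": 0, "yaw": 0}, {"delta_pos": [-0.027, 0, 0.295], "fingers": 0, "yaw": 0}, {"delta_pos": [-0.027, 0, 0.297], "fingers": 0, "yaw": 0}, {"delta_pos": [-0.027, 0, 0.297], "fingers": 0, "yaw": 0}])

```text
clock: 21.55
eef_pos: [0.38, -0.3036, 0.0696]
tool_rot: [0.66, 0.75, 0.025, -0.03]
ft_force: [0.6, -0.4, -0.6]
grip_width: 0.0385
grasp_force: 60.5
```

```bash
python3 - <<'E'
from h import *
go(.380,-.3025,.069)
s=cam('side'); i=s['image'][95:175,230:350,::-1]; c=cam('wrist')
a=cv2.resize(i,(480,320)); b=cv2.resize(c['image'][180:,120:400,::-1],None,fx=320/204,fy=320/204)
cv2.imwrite('pics/s9c.png',cv2.resize(np.hstack([a,b]),(800,278)))
E
```

```text
at [ 0.38   -0.3036  0.0696] delta [0.0034 0.0005 0.0021] yaw err deg 97.25 tilt [-0.011  0.077] grip 0.0385
```

View pics/s9c.png

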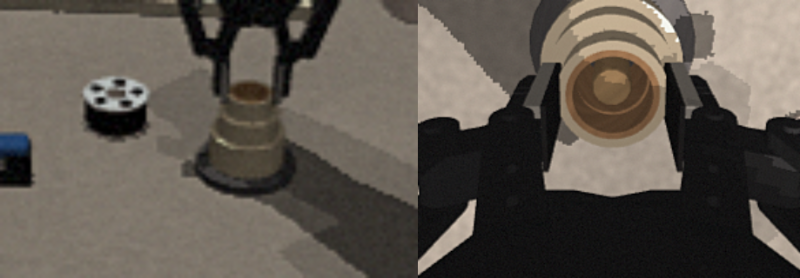

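The post stands inside the small roll's bore at (611,86), and all three tapes are in order. I'll release and head for the large spool.

jog_arm(deltas=[{"delta_pos": [0, 0, 0.004], "fingers": 0, "yaw": 0}, {"delta_pos": [0, 0, 0.003], "fingers": 1, "yaw": 0}, {"delta_pos": [0, 0, 0.003], "fingers": 1, "yaw": 0}, {"delta_pos": [0, 0, 0.003], "fingers": 1, "yaw": 0}, {"delta_pos": [0, 0, 0.003], "fingers": 1, "yaw": 0}, {"delta_pos": [0, 0, 0.003], "fingers": 1, "yaw": 0}, {"delta_pos": [0.01, 0, -0.12], "fingers": 1, "yaw": 0}, {"delta_pos": [0.02, 0, -0.25], "fingers": 1, "yaw": 0}, {"delta_pos": [-0.08, 0.11, -0.27], "fingers": 1, "yaw": 0}, {"delta_pos": [-0.19, 0.23, -0.28], "fingers": 1, "yaw": 0}, {"delta_pos": [-0.29, 0.34, -0.29], "fingers": 1, "yaw": 0}, {"delta_pos": [-0.32, 0.384, -0.29], "fingers": 1, "yaw": 0}])

```text
clock: 22.85
eef_pos: [0.5096, -0.393, 0.1471]
tool_rot: [0.661, 0.75, 0.025, -0.029]
ft_force: [-0.9, 0.1, -1.0]
grip_width: 0.0853
grasp_force: 0.0
```

```bash
python3 - <<'E'
from h import *
print(ctr((.38,-.303),.076,.021,'side'),ctr((.38,-.303),.076,.021,'top'))
r=ctr((.507,-.359),.032,.03); print(r); x,y=r[0][:2]; go(x,y,.14); go(x,y,0.001)
E
```

```text
(array([ 0.3785, -0.3032,  0.0237,  0.0737]), 76) (array([ 0.3801, -0.3051,  0.0212,  0.0755]), 181)
(array([ 0.5067, -0.3597,  0.0301,  0.0323]), 3134)
at [ 0.507  -0.3907  0.1466] delta [0.1006 0.0122 0.03  ] yaw err deg 97.23 tilt [-0.014  0.079] grip 0.0859
at [ 0.507  -0.3907  0.1466] delta [0.0636 0.0139 0.4918] yaw err deg 97.23 tilt [-0.014  0.079] grip 0.0859
```

jog_arm(deltas=[{"delta_pos": [0.08, 0.01, 0.02], "fingers": 1, "yaw": 0}, {"delta_pos": [0.1, 0.012, 0.04], "fingers": 1, "yaw": 0}, {"delta_pos": [0.093, 0.012, 0.12], "fingers": 1, "yaw": 0}, {"delta_pos": [0.085, 0.013, 0.23], "fingers": 1, "yaw": 0}, {"delta_pos": [0.075, 0.013, 0.34], "fingers": 1, "yaw": 0}, {"delta_pos": [0.067, 0.014, 0.43], "fingers": 1, "yaw": 0}, {"delta_pos": [0.064, 0.014, 0.485], "fingers": 1, "yaw": 0}, {"delta_pos": [0.064, 0.014, 0.485], "fingers": 1, "yaw": 0}, {"delta_pos": [0.064, 0.014, 0.485], "fingers": 1, "yaw": 0}])

```text
clock: 23.9
eef_pos: [0.5062, -0.3598, 0.0047]
tool_rot: [0.661, 0.75, 0.025, -0.031]
ft_force: [0.5, -1.3, 0.6]
grip_width: 0.0852
grasp_force: 0.0
```

jog_arm(deltas=[{"delta_pos": [0, 0, 0], "fingers": 0, "yaw": 0}, {"delta_pos": [0, 0, 0], "fingers": 0, "yaw": 0}, {"delta_pos": [0, 0, 0], "fingers": 0, "yaw": 0}, {"delta_pos": [0, 0, 0], "fingers": 0, "yaw": 0}, {"delta_pos": [0, 0, 0], "fingers": 0, "yaw": 0}, {"delta_pos": [0, 0, 0], "fingers": 0, "yaw": 0}, {"delta_pos": [0, 0, 0], "fingers": 0, "yaw": 0}, {"delta_pos": [0, 0, 0], "fingers": 0, "yaw": 0}])

```text
clock: 24.7
eef_pos: [0.508, -0.361, 0.0068]
tool_rot: [0.661, 0.75, 0.025, -0.028]
ft_force: [-0.5, -0.6, 5.5]
grip_width: 0.0581
grasp_force: 64.6
```

```bash
python3 - <<'E'
from h import *
s=bot.get_obs(); x,y,z=s['eef_pos']; print(s['ft_force'],s['grasp_force']);go(x,y,.15); go(.485,-.15,.15)
E
```

```text
[-0.53238028 -0.61797295  5.50427955] 64.62541960179806
at [ 0.508  -0.361   0.0068] delta [ 3.61e-02  3.00e-04 -4.76e-01] yaw err deg 97.23 tilt [-0.009  0.075] grip 0.0581
at [ 0.508  -0.361   0.0068] delta [ 0.7415  0.0126 -0.4225] yaw err deg 97.23 tilt [-0.009  0.075] grip 0.0581
```

jog_arm(deltas=[{"delta_pos": [0.01, 0, -0.15], "fingers": 0, "yaw": 0}, {"delta_pos": [0.023, 0, -0.3], "fingers": 0, "yaw": 0}, {"delta_pos": [0.033, 0, -0.42], "fingers": 0, "yaw": 0}, {"delta_pos": [0.036, 0, -0.476], "fingers": 0, "yaw": 0}, {"delta_pos": [0.15, 0.003, -0.467], "fingers": 0, "yaw": 0}, {"delta_pos": [0.3, 0.005, -0.456], "fingers": 0, "yaw": 0}, {"delta_pos": [0.45, 0.007, -0.445], "fingers": 0, "yaw": 0}, {"delta_pos": [0.6, 0.01, -0.433], "fingers": 0, "yaw": 0}, {"delta_pos": [0.7, 0.012, -0.425], "fingers": 0, "yaw": 0}, {"delta_pos": [0.742, 0.013, -0.423], "fingers": 0, "yaw": 0}, {"delta_pos": [0.742, 0.013, -0.423], "fingers": 0, "yaw": 0}])

```text
clock: 25.8
eef_pos: [0.4844, -0.148, 0.1491]
tool_rot: [0.66, 0.751, 0.025, -0.03]
ft_force: [0.8, -0.8, -0.1]
grip_width: 0.0585
grasp_force: 64.8
```

```bash
python3 - <<'E'
from h import *
go(.4713,-.0045,.15)
c=cam('wrist'); W=cloud(c); g=(.4713,-.0045)
for lo,hi in((.02,.05),(.05,.07)):
    m=(W[...,2]>lo)&(W[...,2]<hi)&(np.hypot(W[...,0]-g[0],W[...,1]-g[1])<.03); print(m.sum(),(W[m].min(0)+W[m].max(0))/2)
E
```

```text
at [ 0.4844 -0.148   0.1491] delta [0.4788 0.018  0.0344] yaw err deg 97.37 tilt [-0.011  0.077] grip 0.0585
119 [ 0.47252885 -0.0054701   0.03479677]
141 [ 0.47233024 -0.00370774  0.05614911]
```

jog_arm(deltas=[{"delta_pos": [0.08, 0.003, 0.006], "fingers": 0, "yaw": 0}, {"delta_pos": [0.2, 0.008, 0.014], "fingers": 0, "yaw": 0}, {"delta_pos": [0.32, 0.013, 0.023], "fingers": 0, "yaw": 0}, {"delta_pos": [0.43, 0.018, 0.03], "fingers": 0, "yaw": 0}, {"delta_pos": [0.476, 0.02, 0.034], "fingers": 0, "yaw": 0}, {"delta_pos": [0.476, 0.02, 0.034], "fingers": 0, "yaw": 0}, {"delta_pos": [0.476, 0.02, 0.034], "fingers": 0, "yaw": 0}])

```text
clock: 26.55
eef_pos: [0.4729, -0.0076, 0.1494]
tool_rot: [0.661, 0.749, 0.025, -0.03]
ft_force: [0.2, -0.6, -0.4]
grip_width: 0.0582
grasp_force: 64.8
```

```bash
python3 - <<'E'
from h import *
go(.472,-.0055,.15);go(.472,-.0055,.055);go(.472,-.0055,.0185)
E
```

```text
at [ 0.4729 -0.0076  0.1494] delta [ 0.0076 -0.0022 -0.0015] yaw err deg 97.16 tilt [-0.012  0.077] grip 0.0582
at [ 0.4729 -0.0076  0.1494] delta [-0.017  -0.0015  0.3142] yaw err deg 97.16 tilt [-0.012  0.077] grip 0.0582
at [ 0.4729 -0.0076  0.1494] delta [-0.0265 -0.0013  0.4355] yaw err deg 97.16 tilt [-0.012  0.077] grip 0.0582
```

jog_arm(deltas=[{"delta_pos": [0.004, -0.002, 0.05], "fingers": 0, "yaw": 0}, {"delta_pos": [-0.001, -0.002, 0.11], "fingers": 0, "yaw": 0}, {"delta_pos": [-0.006, -0.002, 0.18], "fingers": 0, "yaw": 0}, {"delta_pos": [-0.012, -0.002, 0.25], "fingers": 0, "yaw": 0}, {"delta_pos": [-0.015, -0.002, 0.29], "fingers": 0, "yaw": 0}, {"delta_pos": [-0.017, -0.002, 0.314], "fingers": 0, "yaw": 0}, {"delta_pos": [-0.017, -0.002, 0.314], "fingers": 0, "yaw": 0}])

```text
clock: 27.25
eef_pos: [0.4708, -0.0054, 0.0541]
tool_rot: [0.661, 0.749, 0.024, -0.031]
ft_force: [-0.7, -0.3, -0.2]
grip_width: 0.0581
grasp_force: 64.8
```

```bash
python3 - <<'E'
from h import *
go(.472,-.0055,.0185)
c=cam('wrist'); cv2.imwrite('pics/w10.png',cv2.resize(c['image'][180:340,160:370,::-1],None,fx=3,fy=3))
E
```

```text
at [ 0.4708 -0.0054  0.0541] delta [-0.0102  0.0046  0.1183] yaw err deg 97.09 tilt [-0.014  0.078] grip 0.0581
```

View pics/w10.png

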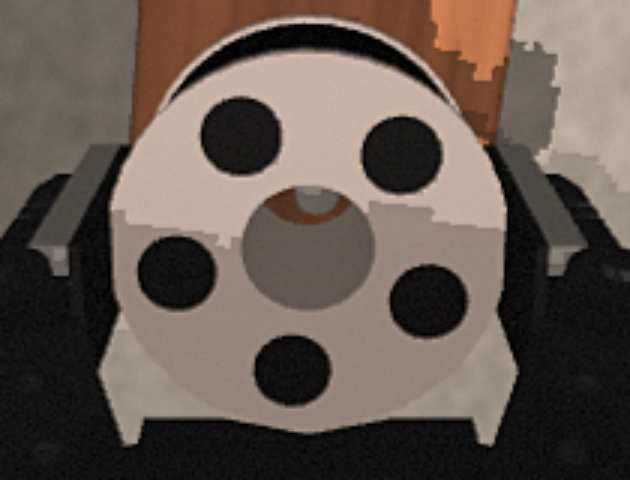

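The post tip shows inside the bore at (316,200), nearly centred, so the spool is threading. I'll lower fully.

jog_arm(deltas=[{"delta_pos": [-0.003, 0.004, 0.03], "fingers": 0, "yaw": 0}, {"delta_pos": [-0.007, 0.004, 0.08], "fingers": 0, "yaw": 0}, {"delta_pos": [-0.01, 0.004, 0.11], "fingers": 0, "yaw": 0}, {"delta_pos": [-0.01, 0.004, 0.118], "fingers": 0, "yaw": 0}, {"delta_pos": [-0.01, 0.004, 0.118], "fingers": 0, "yaw": 0}, {"delta_pos": [-0.01, 0.004, 0.118], "fingers": 0, "yaw": 0}])

```text
clock: 27.9
eef_pos: [0.4727, -0.0042, 0.0199]
tool_rot: [0.661, 0.75, 0.025, -0.03]
ft_force: [0.8, 1.0, -0.6]
grip_width: 0.058
grasp_force: 64.8
```

jog_arm(deltas=[{"delta_pos": [0, 0, 0.006], "fingers": 0, "yaw": 0}, {"delta_pos": [0, 0, 0.006], "fingers": 0, "yaw": 0}, {"delta_pos": [0, 0, 0.006], "fingers": 1, "yaw": 0}, {"delta_pos": [0, 0, 0.006], "fingers": 1, "yaw": 0}, {"delta_pos": [0, 0, 0.006], "fingers": 1, "yaw": 0}, {"delta_pos": [0, 0, 0.006], "fingers": 1, "yaw": 0}, {"delta_pos": [0, 0, 0.006], "fingers": 1, "yaw": 0}, {"delta_pos": [0.01, 0, -0.12], "fingers": 1, "yaw": 0}, {"delta_pos": [0.022, 0, -0.28], "fingers": 1, "yaw": 0}, {"delta_pos": [0.033, 0, -0.43], "fingers": 1, "yaw": 0}, {"delta_pos": [0.035, 0, -0.45], "fingers": 1, "yaw": 0}])

```text
clock: 29.0
eef_pos: [0.4765, -0.0046, 0.1607]
tool_rot: [0.661, 0.75, 0.029, -0.026]
ft_force: [1.0, -1.2, -0.1]
grip_width: 0.0854
grasp_force: 0.0
```

```bash
python3 - <<'E'
from h import *
print(ctr((.472,-.0045),.042,.03,'side'),ctr((.472,-.0045),.042,.03,'top')); go(.488,.18,.16);go(.502,.34,.15)
E
```

```text
(array([ 0.472 , -0.0023,  0.0314,  0.0411]), 274) None
at [ 0.474  -0.0044  0.1566] delta [0.603  0.1237 0.0362] yaw err deg 97.23 tilt [-0.008  0.078] grip 0.0852
at [ 0.474  -0.0044  0.1566] delta [1.122  0.2369 0.1104] yaw err deg 97.23 tilt [-0.008  0.078] grip 0.0852
```

jog_arm(deltas=[{"delta_pos": [0.1, 0.02, 0.01], "fingers": 1, "yaw": 0}, {"delta_pos": [0.24, 0.05, 0.02], "fingers": 1, "yaw": 0}, {"delta_pos": [0.38, 0.08, 0.03], "fingers": 1, "yaw": 0}, {"delta_pos": [0.52, 0.11, 0.04], "fingers": 1, "yaw": 0}, {"delta_pos": [0.66, 0.14, 0.05], "fingers": 1, "yaw": 0}, {"delta_pos": [0.8, 0.17, 0.06], "fingers": 1, "yaw": 0}, {"delta_pos": [0.93, 0.2, 0.08], "fingers": 1, "yaw": 0}, {"delta_pos": [1, 0.21, 0.1], "fingers": 1, "yaw": 0}, {"delta_pos": [1, 0.21, 0.1], "fingers": 1, "yaw": 0}, {"delta_pos": [1, 0.21, 0.1], "fingers": 1, "yaw": 0}])

```text
clock: 30.1
eef_pos: [0.4956, 0.302, 0.1459]
tool_rot: [0.66, 0.75, 0.023, -0.031]
ft_force: [1.1, -1.0, -0.3]
grip_width: 0.0852
grasp_force: 0.0
```

```bash
python3 - <<'E'
from h import *
print(ctr((.472,-.0045),.042,.03,'top'))
c=cam('wrist'); r=ctr((.502,.3695),.024,.022,c=c); print(r); x,y=r[0][:2]; go(x,y,.14); go(x,y,0.004)
p=c['R']@np.array([x,y,.024])+c['t']; u,v=int(c['fx']*p[0]/p[2]+c['cx']),int(c['fy']*p[1]/p[2]+c['cy']); print(u,v,c['image'][v-25:v+25,u-25:u+25].reshape(-1,3).max(0))
save(c,'w11.png')
E
```

```text
(array([ 0.4726, -0.0053,  0.0299,  0.0421]), 409)
(array([0.5018, 0.3701, 0.0221, 0.0243]), 1528)
at [0.4965 0.3012 0.1473] delta [0.2232 0.0462 0.0414] yaw err deg 97.14 tilt [-0.014  0.076] grip 0.0856
at [0.4965 0.3012 0.1473] delta [0.1881 0.0483 0.4934] yaw err deg 97.14 tilt [-0.014  0.076] grip 0.0856
278 123 [239 242 251]
```

View pics/w11.png

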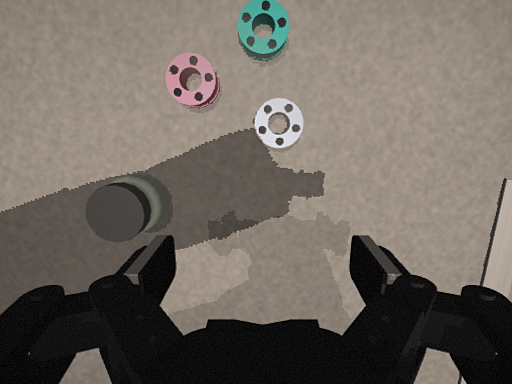

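The white spool is at (278,123), with pink at (191,80), turquoise at (263,27) and the jar at (120,210). I'll narrow the opening slightly for clearance from pink and descend.

jog_arm(deltas=[{"delta_pos": [0.12, 0.025, 0.02], "fingers": 0.82, "yaw": 0}, {"delta_pos": [0.223, 0.046, 0.041], "fingers": 0.82, "yaw": 0}, {"delta_pos": [0.217, 0.046, 0.12], "fingers": 0.82, "yaw": 0}, {"delta_pos": [0.208, 0.047, 0.23], "fingers": 0.82, "yaw": 0}, {"delta_pos": [0.199, 0.048, 0.34], "fingers": 0.82, "yaw": 0}, {"delta_pos": [0.19, 0.048, 0.43], "fingers": 0.82, "yaw": 0}, {"delta_pos": [0.189, 0.048, 0.488], "fingers": 0.82, "yaw": 0}, {"delta_pos": [0.189, 0.048, 0.488], "fingers": 0.82, "yaw": 0}, {"delta_pos": [0.189, 0.048, 0.488], "fingers": 0.82, "yaw": 0}])

```text
clock: 31.1
eef_pos: [0.503, 0.3708, 0.0072]
tool_rot: [0.661, 0.749, 0.025, -0.03]
ft_force: [-0.6, 0.2, 0.7]
grip_width: 0.0703
grasp_force: 0.0
```

jog_arm(deltas=[{"delta_pos": [0, 0, 0], "fingers": 0, "yaw": 0}, {"delta_pos": [0, 0, 0], "fingers": 0, "yaw": 0}, {"delta_pos": [0, 0, 0], "fingers": 0, "yaw": 0}, {"delta_pos": [0, 0, 0], "fingers": 0, "yaw": 0}, {"delta_pos": [0, 0, 0], "fingers": 0, "yaw": 0}, {"delta_pos": [0, 0, 0], "fingers": 0, "yaw": 0}, {"delta_pos": [0, 0, 0], "fingers": 0, "yaw": 0}, {"delta_pos": [0, 0, 0], "fingers": 0, "yaw": 0}])

```text
clock: 31.9
eef_pos: [0.5039, 0.3724, 0.0094]
tool_rot: [0.661, 0.75, 0.027, -0.03]
ft_force: [-0.3, -1.5, 4.9]
grip_width: 0.0416
grasp_force: 59.9
```

```bash
python3 - <<'E'
from h import *
s=bot.get_obs(); x,y,z=s['eef_pos']; print(s['ft_force'],s['grasp_force']);go(x,y,.15); go(.487,.12,.15)
E
```

```text
[-0.31530306 -1.52655934  4.90476087] 59.94635045528412
at [0.5039 0.3724 0.0094] delta [ 0.0375  0.0006 -0.467 ] yaw err deg 97.21 tilt [-0.009  0.08 ] grip 0.0416
at [0.5039 0.3724 0.0094] delta [-0.7876 -0.161  -0.5335] yaw err deg 97.21 tilt [-0.009  0.08 ] grip 0.0416
```

jog_arm(deltas=[{"delta_pos": [0.01, 0, -0.15], "fingers": 0, "yaw": 0}, {"delta_pos": [0.023, 0, -0.3], "fingers": 0, "yaw": 0}, {"delta_pos": [0.033, 0, -0.42], "fingers": 0, "yaw": 0}, {"delta_pos": [0.03, 0, -0.467], "fingers": 0, "yaw": 0}, {"delta_pos": [-0.1, -0.03, -0.477], "fingers": 0, "yaw": 0}, {"delta_pos": [-0.25, -0.06, -0.49], "fingers": 0, "yaw": 0}, {"delta_pos": [-0.4, -0.09, -0.502], "fingers": 0, "yaw": 0}, {"delta_pos": [-0.55, -0.115, -0.514], "fingers": 0, "yaw": 0}, {"delta_pos": [-0.69, -0.14, -0.526], "fingers": 0, "yaw": 0}, {"delta_pos": [-0.788, -0.161, -0.534], "fingers": 0, "yaw": 0}, {"delta_pos": [-0.788, -0.161, -0.534], "fingers": 0, "yaw": 0}])

```text
clock: 33.0
eef_pos: [0.4861, 0.1162, 0.1493]
tool_rot: [0.663, 0.748, 0.025, -0.03]
ft_force: [0.5, 1.3, -0.8]
grip_width: 0.0414
grasp_force: 61.0
```

```bash
python3 - <<'E'
from h import *
go(.472,-.003,.15)
E
```

```text
at [0.4861 0.1162 0.1493] delta [-0.3876 -0.0945 -0.0326] yaw err deg 96.92 tilt [-0.011  0.077] grip 0.0414
```

jog_arm(deltas=[{"delta_pos": [-0.08, -0.02, -0.006], "fingers": 0, "yaw": 0}, {"delta_pos": [-0.2, -0.05, -0.017], "fingers": 0, "yaw": 0}, {"delta_pos": [-0.32, -0.078, -0.027], "fingers": 0, "yaw": 0}, {"delta_pos": [-0.388, -0.094, -0.033], "fingers": 0, "yaw": 0}, {"delta_pos": [-0.388, -0.094, -0.033], "fingers": 0, "yaw": 0}, {"delta_pos": [-0.388, -0.094, -0.033], "fingers": 0, "yaw": 0}, {"delta_pos": [-0.388, -0.094, -0.033], "fingers": 0, "yaw": 0}])

```text
clock: 33.7
eef_pos: [0.4734, 0.0013, 0.1493]
tool_rot: [0.66, 0.75, 0.026, -0.03]
ft_force: [-0.3, 0.3, -0.1]
grip_width: 0.0413
grasp_force: 61.0
```

```bash
python3 - <<'E'
from h import *
go(.472,-.003,.073);go(.472,-.003,.062)
W=cloud(cam('wrist')); p=bot.get_obs()['eef_pos']
m=(np.hypot(W[...,0]-p[0],W[...,1]-p[1])<.03)&(abs(W[...,2]-p[2]-.0146)<.003); print(np.median(W[m],0)-p,(W[m].min(0)+W[m].max(0))/2-p,np.ptp(W[m],0))
E
```

```text
at [0.4734 0.0013 0.1493] delta [-0.0336 -0.006   0.2525] yaw err deg 97.3 tilt [-0.011  0.078] grip 0.0413
at [0.4734 0.0013 0.1493] delta [-0.0365 -0.0059  0.289 ] yaw err deg 97.3 tilt [-0.011  0.078] grip 0.0413
[0.0004613 0.0001092 0.0148462] [-0.00111944 -0.00201388  0.01459798] [0.05440961 0.04470323 0.00598733]
```

jog_arm(deltas=[{"delta_pos": [-0.017, -0.006, 0.05], "fingers": 0, "yaw": 0}, {"delta_pos": [-0.022, -0.006, 0.11], "fingers": 0, "yaw": 0}, {"delta_pos": [-0.028, -0.006, 0.18], "fingers": 0, "yaw": 0}, {"delta_pos": [-0.033, -0.006, 0.24], "fingers": 0, "yaw": 0}, {"delta_pos": [-0.035, -0.006, 0.27], "fingers": 0, "yaw": 0}, {"delta_pos": [-0.0365, -0.006, 0.289], "fingers": 0, "yaw": 0}, {"delta_pos": [-0.0365, -0.006, 0.289], "fingers": 0, "yaw": 0}])

```text
clock: 34.45
eef_pos: [0.4713, -0.0037, 0.0613]
tool_rot: [0.66, 0.75, 0.025, -0.031]
ft_force: [-0.1, -0.1, -1.2]
grip_width: 0.0414
grasp_force: 61.0
```

```bash
python3 - <<'E'
from h import *
go(.472,-.003,.0525)
c=cam('wrist'); cv2.imwrite('pics/w12.png',cv2.resize(c['image'][180:340,160:370,::-1],None,fx=3,fy=3))
E
```

```text
at [ 0.4713 -0.0037  0.0613] delta [-0.0004  0.0027  0.0295] yaw err deg 97.26 tilt [-0.013  0.078] grip 0.0414
```

View pics/w12.png

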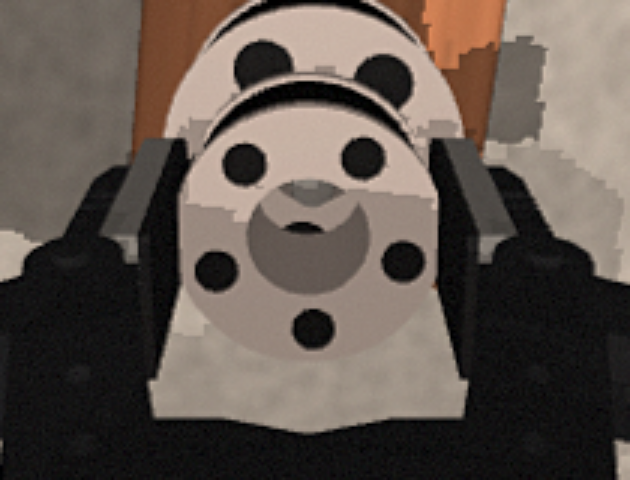

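The post is inside the bore at (315,190), about 2–3 mm off towards +y. I'll shift slightly, lower and check the force.

jog_arm(deltas=[{"delta_pos": [0.007, 0.001, 0.0], "fingers": 0, "yaw": 0}, {"delta_pos": [0.007, 0.001, 0.015], "fingers": 0, "yaw": 0}, {"delta_pos": [0.006, 0.001, 0.03], "fingers": 0, "yaw": 0}, {"delta_pos": [0.006, 0.001, 0.03], "fingers": 0, "yaw": 0}, {"delta_pos": [0.006, 0.001, 0.03], "fingers": 0, "yaw": 0}])

```text
clock: 35.0
eef_pos: [0.4712, -0.0017, 0.0527]
tool_rot: [0.661, 0.75, 0.025, -0.031]
ft_force: [-0.5, -0.7, -0.2]
grip_width: 0.0419
grasp_force: 61.0
```

```bash
python3 - <<'E'
from h import *
go(.472,-.002,.0515); print(bot.get_obs()['ft_force'])
E
```

```text
at [ 0.4712 -0.0017  0.0527] delta [-0.0017  0.0024  0.0038] yaw err deg 97.21 tilt [-0.013  0.078] grip 0.0419
[-0.51973792 -0.67514465 -0.21756477]
```

Now I'll release and rise.

jog_arm(deltas=[{"delta_pos": [0, 0.001, 0.003], "fingers": 0, "yaw": 0}, {"delta_pos": [0, 0.001, 0.003], "fingers": 1, "yaw": 0}, {"delta_pos": [0, 0.001, 0.003], "fingers": 1, "yaw": 0}, {"delta_pos": [0, 0.001, 0.003], "fingers": 1, "yaw": 0}, {"delta_pos": [0, 0.001, 0.003], "fingers": 1, "yaw": 0}, {"delta_pos": [0, 0.001, 0.003], "fingers": 1, "yaw": 0}, {"delta_pos": [0.01, 0, -0.12], "fingers": 1, "yaw": 0}, {"delta_pos": [0.022, 0, -0.28], "fingers": 1, "yaw": 0}, {"delta_pos": [0.033, 0, -0.4], "fingers": 1, "yaw": 0}, {"delta_pos": [-0.1, 0, -0.42], "fingers": 1, "yaw": 0}, {"delta_pos": [-0.25, 0, -0.43], "fingers": 1, "yaw": 0}, {"delta_pos": [-0.25, 0, -0.43], "fingers": 1, "yaw": 0}])

```text
clock: 36.2
eef_pos: [0.4834, -0.09, 0.1761]
tool_rot: [0.663, 0.748, 0.025, -0.029]
ft_force: [-0.3, 0.2, 0.6]
grip_width: 0.0858
grasp_force: 0.0
```

```bash
python3 - <<'E'
from h import *
s,t=cam('side'),cam('top')
for n,g,h,r in(('ss',(.472,-.0045),.066,.022),('ts',(.38,-.303),.076,.021),('pink',(.4205,.396),.024,.022),('tur',(.478,.4465),.024,.022),('jar',(.3747,.277),.06,.028),('stapler',(.607,-.2465),.04,.045),('bottle',(.654,-.095),.115,.024)): print(n,ctr(g,h,r,c=s),ctr(g,h,r,c=t))
a=cv2.resize(s['image'][95:245,215:345,::-1],(400,462)); b=cv2.resize(t['image'][110:260,240:420,::-1],(400,333)); b=cv2.copyMakeBorder(b,0,129,0,0,cv2.BORDER_CONSTANT)
cv2.imwrite('pics/end.png',np.hstack([a,b]))
E
```

```text
ss (array([ 0.4728, -0.0027,  0.0241,  0.0648]), 152) (array([ 0.4728, -0.0062,  0.022 ,  0.0662]), 213)
ts (array([ 0.3802, -0.3017,  0.0245,  0.0734]), 75) None
pink (array([0.4204, 0.3972, 0.0233, 0.0235]), 363) (array([0.4207, 0.3956, 0.0223, 0.0237]), 211)
tur (array([0.4784, 0.4484, 0.0227, 0.0238]), 392) (array([0.4785, 0.4469, 0.0235, 0.0238]), 209)
jar (array([0.376 , 0.2785, 0.0257, 0.0594]), 418) (array([0.3753, 0.2759, 0.025 , 0.0597]), 345)
stapler (array([ 0.6076, -0.2455,  0.0408,  0.0382]), 126) None
bottle (array([ 0.6542, -0.0925,  0.0115,  0.1137]), 40) (array([ 0.6537, -0.0953,  0.0115,  0.1154]), 74)
```

View pics/end.png

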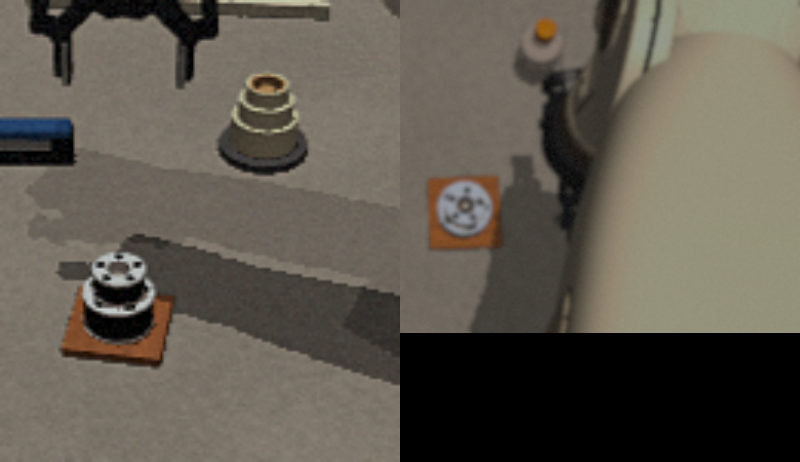

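The final view shows both stacks complete and level, the tapes at (265,110) and the spools at (119,295). Heights match (0.066 and 0.076), and the other objects have not moved.

```bash
python3 -c "
from workcell import bot
print(bot.job_done())"
```

```text
the job is handed in; nothing more can be done
None
```

The job is handed in at about 36 s: all three tapes are stacked on the round stand and both white spools on the square stand, in the order asked, and the bottle, stapler, jar and look-alikes are where they were.

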